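# Hang the red-capped sample bottle on the feeder rail

## Task

Take the amber sample bottle with the red cap from the blue tray and hang it by its collar on the sample feeder's slotted rail: bring it in at the rail's open end, slide it along the slot to the closed end, fully home at the green marks, and let go so that it hangs there upright and still. Leave the white-capped and blue-capped bottles standing where they are.

Things in the scene. Friction and masses are not known exactly. Their poses are not given: they have to be found in the camera images.
- bottle_red: Amber bottle with RED cap, about 140 g, standing in the blue tray. Origin: centre of its underside, z up its axis; round, yaw means nothing. Heights from the underside: body 44 mm across up to 58 mm, sloping shoulder to 66, neck 13 mm across to 92, grey collar 44 mm across from 92 to 97, cap 28 mm across from 97 to 133 (grip it there). The bottles' places are shuffled, axes at least 95 mm apart.
- bottle_white: The same bottle with a WHITE cap; a bystander in the tray. Same sizes and origin.
- bottle_blue: The same bottle with a BLUE cap; a bystander in the tray. Same sizes and origin.
- rail_home (a point): Bottle axis when home, at the rail's top (121 mm up), by the green marks. x: level along the slot, open to closed end; z up. Fixed plate 90 wide, 6 thick; slot 22 wide, stops the neck at home. Open end at x=-120 mm, 44 wide, tapering to 22 at -95. Collar rides on top, body hangs below (underside 92 below this point; 78 mm free width). White housing from x=+40, lower than the rail. Place and yaw vary.
Things that resemble listed ones, but are neither listed nor needed, are in the scene too. What is shaped like the bottle_red but purple is not meant.

How it is judged:
On the way:
1. the red-capped bottle enters the slot at the open end: its neck in the slot, between 30 and 110 mm short of home, collar above the rail (x of bottle_red in the frame of rail_home between -0.11 and -0.03 m and y of bottle_red in the frame of rail_home between -0.02 and 0.02 m and z of bottle_red in the frame of rail_home between -0.1 and -0.062 m and angle between bottle_red's own z axis and vertical below 0.3 rad), for 0.1 s.
At the end, for the whole second after the job is handed in: The red-capped bottle hangs by its collar on the rail, within 15 mm of home along and across the slot, collar resting on the rail (height within 5 mm), upright within 0.15 rad, at rest and released; the white- and blue-capped bottles stand upright within 30 mm of where they were (x of bottle_red in the frame of rail_home between -0.015 and 0.015 m and y of bottle_red in the frame of rail_home between -0.015 and 0.015 m and z of bottle_red in the frame of rail_home between -0.097 and -0.087 m and angle between each of bottle_red, bottle_white, bottle_blue's own z axis and vertical below 0.15 rad and linear speed of bottle_red below 0.03 m/s and contact force between bottle_red and the fingers below 0.05 N and distance of each of bottle_white, bottle_blue from where it was at the start of the episode below 0.03 m); the robot touches nothing.
It fails at once if the white- or blue-capped bottle is pushed more than 30 mm or knocked over (distance of any of bottle_white, bottle_blue from where it was at the start of the episode above 0.03 m or angle between any of bottle_white, bottle_blue's own z axis and vertical above 0.3 rad).
It also fails if it takes over 42 s, if anything falls off the work surface, if the arm or the gripper's body presses on something with over 40 N, if the wrist force passes 120 N, or if a joint passes its speed limit or range.

## Robot

A 6-joint arm with a two-finger parallel gripper is mounted at the origin on the work surface. World frame = base frame: x ahead of the robot, y to its left, z up, the work surface at z = 0. Lengths are in m, angles in rad, forces in N, time in s.
With the tool pointing down it reaches from about 0.225 to 0.875 m from the base axis. Payload 3.4 kg.
Tool frame: the origin (TCP) lies midway between the tips of the shut fingers; the grasp point (between the pads) lies 19 mm behind it (manip.grip_point_offset is the distance from the TCP to the grasp point, in m); z points along the fingers, y is the line along which they close (so a half turn about z gives the same grasp; the last joint's range is limited). The gripper opens to 85 mm and grips with 20 to 120 N. Pads are 22 mm wide; open, the fingers measure 114 mm over their backs; the gripper's body (76 mm by 85 mm) begins 54 mm behind the grasp point. The pads swing forward as they close: fully open they stand 13 mm farther back than shut.
Start: joints at [1.004, 0.276, 1.505, -0, 1.361, -0.121], TCP at [0.248, 0.519, 0.198] pointing down, gripper open.
Joint ranges: [-2.89, 2.89], [-0.75, 2.08], [0.22, 2.7], [-1.18, 4.32], [0.11, 2.71], [-2.7, 2.7]. Speed limits (rad/s): [2.57, 2.57, 3.14, 3.14, 3.14, 3.14].

## Interface

Orientations are given as a unit quaternion [w, x, y, z].
In Python, from rig import manip gives the robot as it stands.
- The arm moves only by the shell command python3 -m handwheel 'ROWS' [FORCE]. ROWS is JSON, a list of rows, each an object with "translation": the shift along the tool's x, y, z in m, a list of three; "angular": the turn, a rotation vector about the tool's x, y, z in degrees, a list of three; "hand": the closure, from 0 (fully open) to 1 (shut). A call has 1 to 10 rows; each row shifts and turns the commanded pose from where the row before left it, along the tool's axes as they then stand; what a row does not reach is not made up. A row lasts 1/12 s, in which the tool goes at most 41.7 mm and 7.16 degrees, less where a joint would pass 70% of its speed; a pose out of reach is approached as far as the arm can. A call with a gripper value outside its range is refused whole. The fingers move at their own pace and stop on an object; FORCE is the grip in N (left out, the last holds). Time passes only in rows, so rows that do not move let the fingers close. It gives the time, the measured TCP pose, the force, the opening and the grip force at its end, in the units of the state.
- manip.get_state(): the state, without advancing time (a new reading comes with each control period).
- manip.get_image(name): name is "scene" or "top" or "wrist"; returns the picture (400x640x3 uint8, red, green, blue); there is no depth.
- manip.camera_info(name): a dict with "camera_matrix" (3x3 intrinsics, pixels), "k1" (the pictures are not rectified: a ray, as slopes to the right and down, at radius r is drawn at 1 + k1 r^2 times it, then the intrinsics apply), "eye" and "orientation" of the camera in the world; the wrist camera has in their place "tool_from_camera" (4x4, takes a point from camera to tool coordinates, whose origin is the TCP and whose axes are the flange's). Camera axes: x right, y down, z forward; pixel columns grow to the right and rows downward; lengths in m; the calibration is good to about 2 mm. A picture is of the moment at which its call begins: read the wrist's pose just before it. camera_info takes no time and is no camera call.
- manip.sign_off(): hands the job in; it is judged then, once.
The state is a dict: "clock": time; "qpos": joint angles; "qd": joint speeds; "effort": joint torques, N m; "position": TCP position; "ee_rot": TCP orientation; "contact_force": force on the tool from outside, world axes, zero at the start; "moment": the same for the moment, N m; "width": finger opening in m; "gripper_force": force on a finger pad.
Only numpy, scipy, OpenCV 4.12 (cv2) and the standard library are available. Lean on these libraries where they do the work, as an engineer would, in place of code of your own. Each camera call takes 0.05 s, during which the arm holds its last target. There are 200 camera calls.

## Working session

There is one attempt and no reset: what is moved stays moved. The work goes in short steps, Python scripts to look and compute and a shell command to move; the robot and the scene stay as the last step left them, time stands still between calls to the robot, and variables do not carry over. Pictures are saved under pics/ and viewed, at most 10 in all, crops included, and the job is handed in when it is done.

```bash
mkdir -p pics; ls
python3 - <<'E'
from rig import manip
import cv2,json
s=manip.get_state();print({k:(v if not hasattr(v,'tolist') else v.tolist()) for k,v in s.items()})
for n in("top","scene"):
    cv2.imwrite(f"pics/{n}0.png",manip.get_image(n)[:,:,::-1])
for n in("top","scene","wrist"):print(n,manip.camera_info(n))
E
```

```text
pics
{'clock': 0.0, 'qpos': [1.0040069275771029, 0.2765877528312969, 1.5061572308663003, -7.655218509014926e-06, 1.3607102600043803, -0.12103742325880745], 'qd': [-0.001543349138003686, 0.0003134948080952559, -0.0006068038051965859, 0.003529004874462804, -0.0005875740034530217, -0.00017078590885600338], 'effort': [0.0014672735414933413, -41.67560935020447, -24.58060920238495, -0.00020123667127336375, 0.011128867627121508, -1.419250594381083e-05], 'position': [0.24760170744257726, 0.5182854005788389, 0.19683431063187143], 'ee_rot': [-0.0003104848129298093, 0.2210345082875439, 0.9752655427225168, -0.0008780224481971727], 'contact_force': [-0.36887079581440213, 0.9181294636946186, -0.2770766183951426], 'moment': [-0.024424667971986388, -0.009537317672657506, -0.05090372161682939], 'gripper_force': 0.0, 'width': 0.0855408016209177}
top {'camera_matrix': array([[425.30542517,   0.        , 320.44310989],
       [  0.        , 425.30542517, 198.19849388],
       [  0.        ,   0.        ,   1.        ]]), 'k1': 0.038212213680436535, 'eye': array([0.4009329 , 0.10322917, 1.13909772]), 'or
[... 279 characters left out ...]
 'eye': array([ 0.97053262, -0.44519331,  0.65032625]), 'orientation': array([-0.41259044,  0.83580042,  0.32301356, -0.16391775])}
wrist {'camera_matrix': array([[330.49027335,   0.        , 327.12072621],
       [  0.        , 330.49027335, 204.29364091],
       [  0.        ,   0.        ,   1.        ]]), 'k1': -0.05755941653852788, 'tool_from_camera': array([[-6.33281209e-04, -9.50706647e-01, -3.10091068e-01,
         7.81106349e-02],
       [ 9.99999799e-01, -5.95401831e-04, -2.16802775e-04,
        -1.07286712e-03],
       [ 2.14870497e-05, -3.10091143e-01,  9.50706833e-01,
        -1.75642691e-01],
       [ 0.00000000e+00,  0.00000000e+00,  0.00000000e+00,
         1.00000000e+00]])}
```

View pics/top0.png

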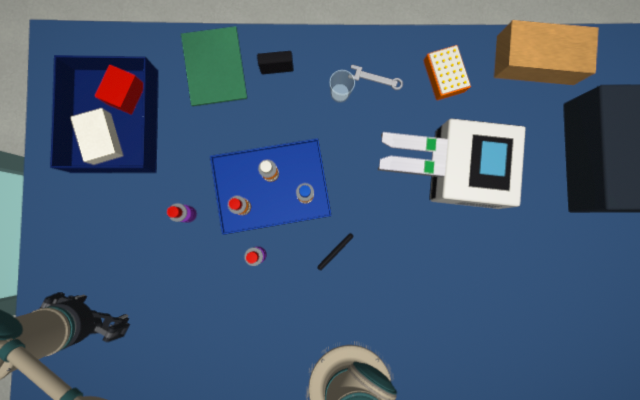

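View pics/scene0.png

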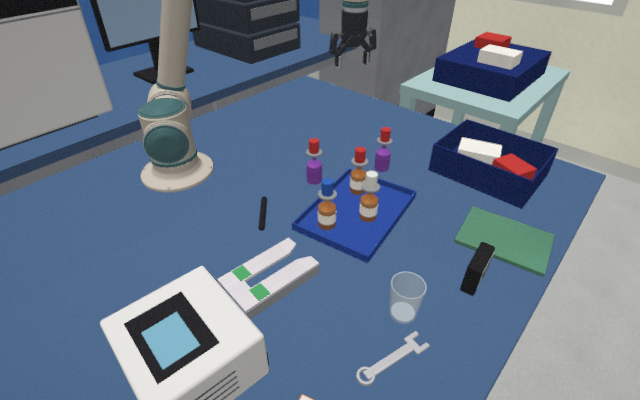

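The top view shows the red cap in the tray at (237,205), with white at (267,168) and blue at (305,191). The red-capped decoys with purple bodies are at (178,212) and (254,257). The rail's open end is near (382,152), and its green marks are at (431,144) and (429,167). The scene view agrees.

```bash
cat > h.py <<'E'
import numpy as np,cv2
from rig import manip
from scipy.spatial.transform import Rotation as R
def rot(q): return R.from_quat([q[1],q[2],q[3],q[0]]).as_matrix()
def cam(n,s=None):
    c=manip.camera_info(n)
    if n=="wrist":
        T=c["tool_from_camera"];Rt=rot(s["ee_rot"])
        return c,Rt@T[:3,:3],Rt@T[:3,3]+np.array(s["position"])
    return c,rot(c["orientation"]),np.array(c["eye"])
def ray(n,uv,s=None):
    c,Rm,e=cam(n,s);K=c["camera_matrix"];k=c["k1"]
    d=np.array([(uv[0]-K[0,2])/K[0,0],(uv[1]-K[1,2])/K[1,1]]);p=d.copy()
    for _ in range(20): p=d/(1+k*(p@p))
    return e,Rm@np.array([p[0],p[1],1.])
def plane(n,uv,z,s=None):
    e,d=ray(n,uv,s);return e+d*(z-e[2])/d[2]
def tri(r1,r2):
    A=np.stack([r1[1],-r2[1]],1);t=np.linalg.lstsq(A,r2[0]-r1[0],rcond=None)[0]
    a=r1[0]+r1[1]*t[0];b=r2[0]+r2[1]*t[1];return (a+b)/2,np.linalg.norm(a-b)
def blobs(im,lo,hi,amin=15):
    h=cv2.cvtColor(im,cv2.COLOR_RGB2HSV)
    if lo[0]>hi[0]:
        m=cv2.inRange(h,(0,)+lo[1:],hi)|cv2.inRange(h,lo,(179,)+hi[1:])
    else: m=cv2.inRange(h,lo,hi)
    n,_,st,c=cv2.connectedComponentsWithStats(m)
    return [(np.round(c[i],1).tolist(),st[i].tolist()) for i in range(1,n) if st[i,4]>=amin],m
E
python3 - <<'E'
from h import *
for n in("top","scene"):
    im=cv2.imread(f"pics/{n}0.png")[:,:,::-1].copy()
    print(n,"red",blobs(im,(174,150,90),(5,255,255))[0])
    print("green",blobs(im,(55,150,80),(75,255,255))[0])
    print("blue",blobs(im,(104,180,140),(112,255,255))[0])
im=cv2.imread("pics/top0.png");cv2.imwrite("pics/topc.png",cv2.resize(im[110:240,200:460],None,fx=3,fy=3,interpolation=cv2.INTER_CUBIC))
E
```

```text
top red [([119.5, 88.8], [95, 65, 48, 49, 1460]), ([234.7, 203.6], [229, 198, 13, 12, 117]), ([173.7, 211.5], [167, 206, 15, 11, 134]), ([251.7, 256.9], [246, 252, 12, 11, 108])]
green [([430.8, 143.9], [427, 139, 9, 11, 83]), ([428.6, 166.4], [425, 161, 9, 12, 84])]
blue [([271.7, 186.8], [214, 141, 117, 93, 6896]), ([266.2, 147.1], [255, 145, 24, 5, 31]), ([304.4, 190.7], [300, 186, 10, 11, 89])]
scene red [([491.6, 39.9], [474, 32, 37, 16, 399]), ([384.9, 134.2], [381, 128, 9, 14, 114]), ([313.3, 145.3], [309, 139, 10, 14, 119]), ([359.7, 154.6], [355, 147, 10, 16, 139]), ([515.0, 165.2], [493, 153, 44, 26, 590])]
green []
blue []
```

View pics/topc.png

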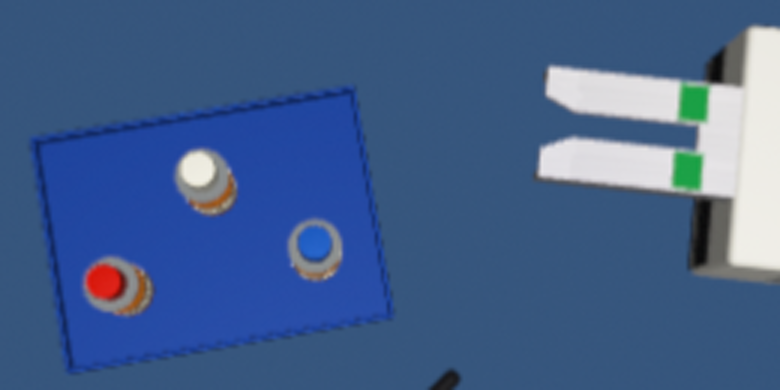

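The crop shows the rail slot's centreline running from (542,122) at the open end to about (697,137) at the closed end. The green marks sit at (693,103) and (688,170).

Run:
```python
from h import *
f=lambda u,v:(200+(u+.5)/3-.5,110+(v+.5)/3-.5)
P=lambda uv,z:plane("top",uv,z)
g1=P((430.8,143.9),.121);g2=P((428.6,166.4),.121);h=(g1+g2)/2
t1=P(f(548,66),.121);t2=P(f(537,178),.121);tip=(t1+t2)/2
b1=P(f(742,87),.121);b2=P(f(690,194),.121);e=P(f(697,137),.121)
print("g",g1,g2,"home",h);print("tip",t1,t2,tip,np.linalg.norm(t1-t2),"slot end",e)
for n,d in(("tip-home",h-tip),("edge1",b1-t1),("edge2",b2-t2),("perp",np.array([(g1-g2)[1],-(g1-g2)[0]]))):print(n,np.hypot(d[0],d[1]),np.degrees(np.arctan2(d[1],d[0])))
r=tri(ray("top",(234.7,203.6)),ray("scene",(359.7,154.6)));print("red",r,P((234.7,203.6),.133),P((234.7,203.6),.136))
print("white",P(f(199,168),.136),"blue",P((304.4,190.7),.136))
```

```text
g [ 0.61288451 -0.19417274  0.121     ] [ 0.55763291 -0.18745275  0.121     ] home [ 0.58525871 -0.19081274  0.121     ]
tip [ 0.64336827 -0.07635825  0.121     ] [ 0.55166883 -0.06594254  0.121     ] [ 0.59751855 -0.07115039  0.121     ] 0.09228907938815574 slot end [ 0.58473896 -0.1964067   0.121     ]
tip-home 0.12028874263896135 -95.84974705854034
edge1 0.1586954653023452 -96.40421578239437
edge2 0.12434225613982462 -96.20286669903955
perp 0.055658759689387466 -96.93454838630083
red (array([0.46835694, 0.27943758, 0.1196983 ]), np.float64(0.002526527615837617)) [0.4684268  0.27797176 0.133     ] [0.46822554 0.27745071 0.136     ]
white [0.55802289 0.20461841 0.136     ] blue [0.4980871  0.11385608 0.136     ]
```

```bash
python3 -m handwheel '[{"translation":[-0.030,-0.012,0],"angular":[0,0,0],"hand":0},{"translation":[-0.030,-0.012,0],"angular":[0,0,0],"hand":0},{"translation":[-0.030,-0.012,0],"angular":[0,0,0],"hand":0},{"translation":[-0.030,-0.012,0],"angular":[0,0,0],"hand":0},{"translation":[-0.030,-0.012,0],"angular":[0,0,0],"hand":0},{"translation":[-0.030,-0.012,0],"angular":[0,0,0],"hand":0},{"translation":[-0.030,-0.012,0],"angular":[0,0,0],"hand":0},{"translation":[-0.030,-0.012,0],"angular":[0,0,0],"hand":0},{"translation":[-0.030,-0.012,0],"angular":[0,0,0],"hand":0},{"translation":[-0.030,-0.012,0],"angular":[0,0,0],"hand":0}]' 40
python3 -m handwheel '[{"translation":[0,0,0],"angular":[0,0,0],"hand":0},{"translation":[0,0,0],"angular":[0,0,0],"hand":0},{"translation":[0,0,0],"angular":[0,0,0],"hand":0}]'
cat >> h.py <<'E'
def delta(p,s): # world target TCP -> tool shift
    return rot(s["ee_rot"]).T@(np.array(p)-np.array(s["position"]))
E
python3 - <<'E'
from h import *
s=manip.get_state();im=manip.get_image("wrist");cv2.imwrite("pics/w1.png",im[:,:,::-1])
print(s["clock"],s["position"],s["ee_rot"],s["width"])
for b in blobs(im,(174,150,90),(5,255,255),60)[0]:print(b,plane("wrist",b[0],.136,s),plane("wrist",b[0],.125,s))
E
```

```text
clock: 0.93
position: [0.4674, 0.2798, 0.1974]
ee_rot: [-0.0, 0.221, 0.975, -0.0]
contact_force: [0.1, 0.4, 0.3]
width: 0.0855
gripper_force: 0.0
clock: 1.18
position: [0.4663, 0.2813, 0.1973]
ee_rot: [-0.001, 0.221, 0.975, -0.0]
contact_force: [-0.0, -0.6, -1.0]
width: 0.0857
gripper_force: 0.0
1.1833 [0.46625463 0.28129474 0.19730325] [-7.77739496e-04  2.21384072e-01  9.75186386e-01 -1.29897558e-05] 0.08574402476234257
([201.6, 77.7], [177, 57, 52, 41, 1694]) [0.34619165 0.24273637 0.136     ] [0.34389889 0.23942988 0.125     ]
([488.8, 103.6], [461, 85, 55, 39, 1732]) [0.44705977 0.41452229 0.136     ] [0.44944732 0.41918673 0.125     ]
([326.6, 204.5], [309, 183, 36, 43, 1221]) [0.46490839 0.28022776 0.136     ] [0.46812412 0.27866088 0.125     ]
([630.6, 283.6], [617, 247, 23, 89, 1442]) [0.64504523 0.48805234 0.136     ] [0.65661938 0.4961286  0.125     ]
```

View pics/w1.png

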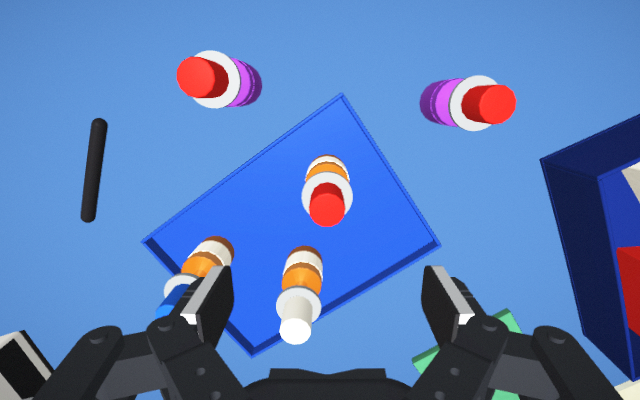

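The wrist picture shows the red cap of the amber bottle at about (327,207), centred between the open fingers at (215,300) and (445,300). I'll descend and grip.

```bash
python3 -m handwheel '[{"translation":[-0.002,-0.001,0.02],"angular":[0,0,0],"hand":0},{"translation":[0,0,0.02],"angular":[0,0,0],"hand":0},{"translation":[0,0,0.02],"angular":[0,0,0],"hand":0},{"translation":[0,0,0.02],"angular":[0,0,0],"hand":0},{"translation":[0,0,0.011],"angular":[0,0,0],"hand":0},{"translation":[0,0,0],"angular":[0,0,0],"hand":0},{"translation":[0,0,0],"angular":[0,0,0],"hand":0.3},{"translation":[0,0,0],"angular":[0,0,0],"hand":0.5},{"translation":[0,0,0],"angular":[0,0,0],"hand":0.8},{"translation":[0,0,0],"angular":[0,0,0],"hand":1}]' 50
python3 -m handwheel '[{"translation":[0,0,0],"angular":[0,0,0],"hand":1},{"translation":[0,0,0],"angular":[0,0,0],"hand":1},{"translation":[0,0,0],"angular":[0,0,0],"hand":1},{"translation":[0,0,0],"angular":[0,0,0],"hand":1},{"translation":[0,0,0],"angular":[0,0,0],"hand":1},{"translation":[0,0,0],"angular":[0,0,0],"hand":1}]'
```

```text
clock: 2.07
position: [0.4688, 0.28, 0.1078]
ee_rot: [0.001, 0.221, 0.975, 0.001]
contact_force: [0.2, -0.0, -0.5]
width: 0.0385
gripper_force: 0.0
clock: 2.57
position: [0.4683, 0.2794, 0.1067]
ee_rot: [0.0, 0.221, 0.975, 0.0]
contact_force: [-0.3, -0.2, 0.0]
width: 0.0003
gripper_force: 0.0
```

The fingers shut on nothing, so I'll look at where the bottle is.

Run:
```python
from h import *
s=manip.get_state();w=manip.get_image("wrist");t=manip.get_image("top");c=manip.get_image("scene")
a=cv2.resize(c[100:260,260:460],(800,640))[:300*2]
cv2.imwrite("pics/m2.png",np.vstack([cv2.resize(w,(480,300)),cv2.resize(c[90:240,260:500],(480,300))])[:,:,::-1])
for n,im in(("top",t),("scene",c),("wrist",w)):print(n,[b for b in blobs(im,(174,150,90),(5,255,255),30)[0]])
print(s)
```

```text
top [([119.1, 88.6], [95, 65, 47, 48, 1424])]
scene [([491.5, 39.8], [474, 32, 37, 16, 399]), ([384.9, 134.2], [381, 128, 9, 14, 113]), ([313.3, 145.3], [309, 139, 10, 14, 120]), ([359.5, 155.4], [355, 147, 10, 16, 125]), ([515.0, 165.2], [493, 153, 44, 26, 586])]
wrist [([133.0, 60.9], [89, 26, 92, 67, 4853]), ([575.2, 102.4], [526, 73, 97, 61, 4817]), ([328.0, 239.2], [301, 216, 55, 49, 1735])]
{'clock': 2.5667, 'qpos': array([ 4.10282987e-01,  2.98870631e-01,  1.71122341e+00,  1.16701627e-04,
        1.13136269e+00, -7.14638434e-01]), 'qd': array([ 0.00093595,  0.00101801,  0.00108072,  0.00011796, -0.00099448,
       -0.00021269]), 'effort': array([ 3.26133435e-03, -4.03837144e+01, -2.19194251e+01,  4.15243112e-04,
        5.49101806e-04,  2.87701187e-05]), 'position': array([0.46830411, 0.27942392, 0.10672462]), 'ee_rot': array([2.35366537e-05, 2.21119536e-01, 9.75246709e-01, 8.27865871e-05]), 'contact_force': array([-0.25784388, -0.231907  ,  0.02635092]), 'moment': array([0.04037615, 0.04230359, 0.00592751]), 'gripper_force': 0.0, 'width': 0.0003189648181494169}
```

View pics/m2.png

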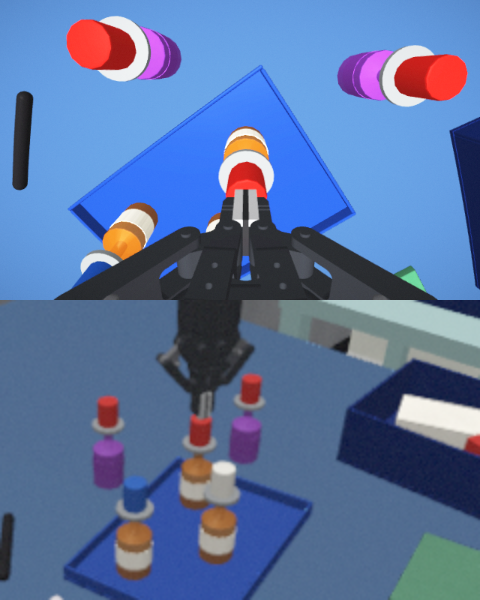

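```bash
cat >> h.py <<'E'
def proj(n,p,s=None):
    c,Rm,e=cam(n,s);q=Rm.T@(np.array(p)-e);x=q[:2]/q[2];x=x*(1+c["k1"]*(x@x));K=c["camera_matrix"]
    return np.round([x[0]*K[0,0]+K[0,2],x[1]*K[1,1]+K[1,2]],1)
E
python3 - <<'E'
from h import *
s=manip.get_state();p=np.array(s["position"])
w=manip.get_image("wrist");c=manip.get_image("scene")
for n in("wrist","scene"):print(n,"tcp",proj(n,p,s),"30mm up",proj(n,p+[0,0,.03],s),"captop(.468,.279,.136)",proj(n,[.468,.279,.136],s),"capbot",proj(n,[.468,.279,.1],s))
a=cv2.resize(w[170:320,230:430],(600,450),interpolation=2);b=cv2.resize(c[110:180,320:400],(171,150),interpolation=2)
b=cv2.resize(c[110:180,335:395],(386,450),interpolation=2)[:, :200]
cv2.imwrite("pics/m3.png",np.hstack([a,b])[:,:,::-1])
E
```

```text
wrist tcp [329.1 238.5] 30mm up [329.4 263.3] captop(.468,.279,.136) [328.4 262.5] capbot [328.2 233.8]
scene tcp [359.8 158.8] 30mm up [360.6 148.9] captop(.468,.279,.136) [360.4 149.1] capbot [359.5 161. ]
```

View pics/m3.png

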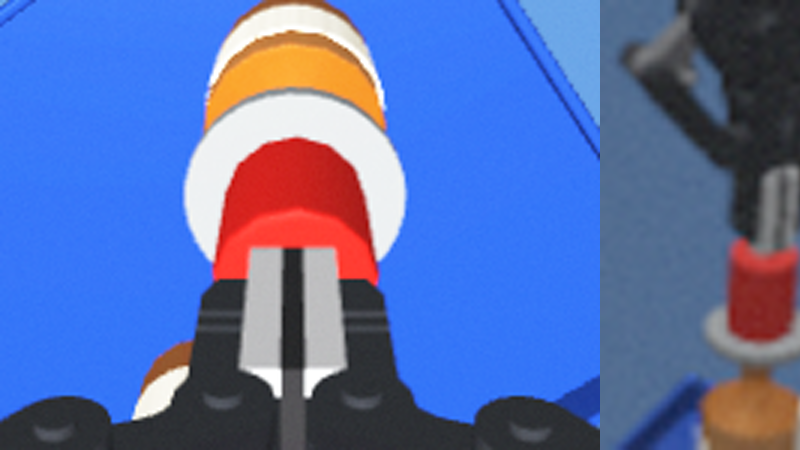

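The shut fingertips show at wrist pixel (327,252) and scene pixel (362,150). They sit on the cap top, about 29 mm higher than the reported TCP would put them. The pads therefore have to go about 31 mm lower. I'll check the offset attribute, then raise, open, descend and grip again.

```bash
python3 -c "
from rig import manip;print(manip.grip_point_offset)"
python3 -m handwheel '[{"translation":[0,0,-0.01],"angular":[0,0,0],"hand":1},{"translation":[0,0,0],"angular":[0,0,0],"hand":0},{"translation":[0,0,0],"angular":[0,0,0],"hand":0},{"translation":[0,0,0],"angular":[0,0,0],"hand":0},{"translation":[0,0,0],"angular":[0,0,0],"hand":0},{"translation":[0,0,0],"angular":[0,0,0],"hand":0},{"translation":[0,0,0],"angular":[0,0,0],"hand":0},{"translation":[0,0,0],"angular":[0,0,0],"hand":0},{"translation":[0,0,0],"angular":[0,0,0],"hand":0},{"translation":[0,0,0],"angular":[0,0,0],"hand":0}]'
python3 - <<'E'
from h import *
s=manip.get_state();w=manip.get_image("wrist")
print(s["width"],s["position"],[b for b in blobs(w,(174,150,90),(5,255,255),30)[0]],proj("wrist",[.468,.279,.136],s))
E
```

```text
0.0187
clock: 3.65
position: [0.4682, 0.2794, 0.1167]
ee_rot: [-0.0, 0.221, 0.975, 0.0]
contact_force: [-0.7, 0.4, 0.4]
width: 0.0851
gripper_force: 0.0
0.0851486631581712 [0.46820031 0.2794463  0.11666049] [([144.1, 63.0], [103, 31, 85, 62, 4197]), ([562.0, 102.1], [516, 74, 91, 58, 4226]), ([327.8, 244.4], [303, 210, 51, 67, 2724])] [328.3 253.6]
```

```bash
python3 -m handwheel '[{"translation":[0,0,0.01],"angular":[0,0,0],"hand":0},{"translation":[0,0,0.01],"angular":[0,0,0],"hand":0},{"translation":[0,0,0.01],"angular":[0,0,0],"hand":0},{"translation":[0,0,0.010],"angular":[0,0,0],"hand":0},{"translation":[0,0,0],"angular":[0,0,0],"hand":0},{"translation":[0,0,0],"angular":[0,0,0],"hand":0},{"translation":[0,0,0],"angular":[0,0,0],"hand":0.4},{"translation":[0,0,0],"angular":[0,0,0],"hand":0.5},{"translation":[0,0,0],"angular":[0,0,0],"hand":0.6},{"translation":[0,0,0],"angular":[0,0,0],"hand":0.7}]' 50
python3 -m handwheel '[{"translation":[0,0,0],"angular":[0,0,0],"hand":0.8},{"translation":[0,0,0],"angular":[0,0,0],"hand":1},{"translation":[0,0,0],"angular":[0,0,0],"hand":1},{"translation":[0,0,0],"angular":[0,0,0],"hand":1},{"translation":[0,0,0],"angular":[0,0,0],"hand":1}]'
python3 - <<'E'
from h import *
w=manip.get_image("wrist");c=manip.get_image("scene")
a=cv2.resize(w[150:320,230:430],(530,450),interpolation=2);b=cv2.resize(c[120:200,335:383],(270,450),interpolation=2)
cv2.imwrite("pics/m4.png",np.hstack([a,b])[:,:,::-1])
E
```

```text
clock: 4.53
position: [0.4686, 0.2796, 0.0772]
ee_rot: [0.0, 0.221, 0.975, 0.0]
contact_force: [-0.5, 0.4, 0.1]
width: 0.0387
gripper_force: 0.0
clock: 4.95
position: [0.4689, 0.2797, 0.0773]
ee_rot: [0.001, 0.221, 0.975, 0.0]
contact_force: [0.1, 0.9, 4.7]
width: 0.0266
gripper_force: 49.4
```

View pics/m4.png

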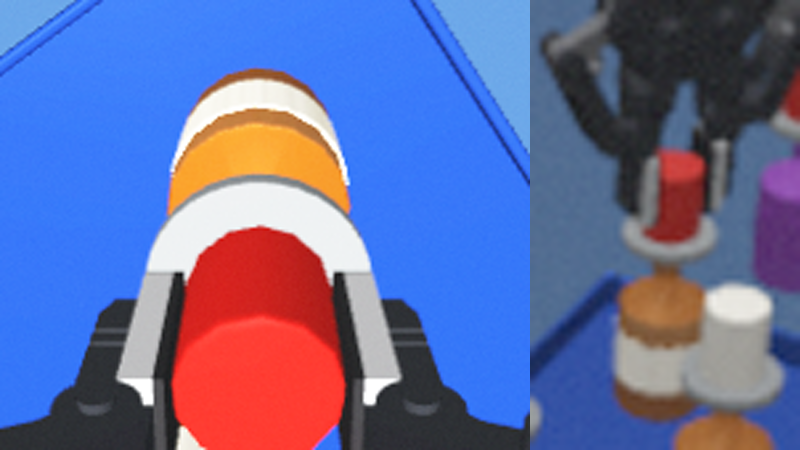

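The picture shows the cap held between the pads, tips just above the collar, with a 26.6 mm opening and 49 N. I'll lift and carry.

```bash
python3 -m handwheel '[{"translation":[0,0,-0.01],"angular":[0,0,0],"hand":1},{"translation":[0,0,-0.015],"angular":[0,0,0],"hand":1},{"translation":[0,0,-0.02],"angular":[0,0,0],"hand":1},{"translation":[0,0,-0.025],"angular":[0,0,0],"hand":1},{"translation":[0,0,-0.025],"angular":[0,0,0],"hand":1},{"translation":[0,0,-0.025],"angular":[0,0,0],"hand":1},{"translation":[0,0,-0.025],"angular":[0,0,0],"hand":1},{"translation":[0,0,-0.02],"angular":[0,0,0],"hand":1},{"translation":[0,0,-0.01],"angular":[0,0,0],"hand":1},{"translation":[0,0,0],"angular":[0,0,0],"hand":1}]'
python3 -m handwheel '[{"translation":[-0.010,-0.008,0],"angular":[0,0,0],"hand":1},{"translation":[-0.021,-0.017,0],"angular":[0,0,0],"hand":1},{"translation":[-0.024,-0.020,0],"angular":[0,0,0],"hand":1},{"translation":[-0.024,-0.020,0],"angular":[0,0,0],"hand":1},{"translation":[-0.024,-0.020,0],"angular":[0,0,0],"hand":1},{"translation":[-0.024,-0.020,0],"angular":[0,0,0],"hand":1},{"translation":[-0.024,-0.020,0],"angular":[0,0,0],"hand":1},{"translation":[-0.024,-0.020,0],"angular":[0,0,0],"hand":1},{"translation":[-0.024,-0.020,0],"angular":[0,0,0],"hand":1},{"translation":[-0.024,-0.020,0],"angular":[0,0,0],"hand":1}]'
python3 -m handwheel '[{"translation":[-0.017,-0.014,0],"angular":[0,0,0],"hand":1},{"translation":[-0.008,-0.006,0],"angular":[0,0,0],"hand":1},{"translation":[0,0,0.02],"angular":[0,0,0],"hand":1},{"translation":[0,0,0.025],"angular":[0,0,0],"hand":1},{"translation":[0,0,0.025],"angular":[0,0,0],"hand":1},{"translation":[0,0,0.025],"angular":[0,0,0],"hand":1},{"translation":[0,0,0.025],"angular":[0,0,0],"hand":1},{"translation":[0,0,0.01],"angular":[0,0,0],"hand":1},{"translation":[0,0,0],"angular":[0,0,0],"hand":1},{"translation":[0,0,0],"angular":[0,0,0],"hand":1}]'
python3 - <<'E'
from h import *
s=manip.get_state();w=manip.get_image("wrist");c=manip.get_image("scene");t=manip.get_image("top")
print(s["position"],s["width"],s["gripper_force"])
cv2.imwrite("pics/w5.png",w[:,:,::-1]);cv2.imwrite("pics/s5.png",c[:,:,::-1]);cv2.imwrite("pics/t5.png",t[:,:,::-1])
b=cv2.resize(c[160:330,200:400],(480,408),interpolation=2);a=cv2.resize(t[110:230,330:450],(320,320),interpolation=2)
a=np.vstack([a,np.zeros((88,320,3),np.uint8)])
cv2.imwrite("pics/m5.png",np.hstack([b,a])[:,:,::-1])
E
```

```text
clock: 5.88
position: [0.4691, 0.2798, 0.254]
ee_rot: [0.002, 0.221, 0.975, 0.001]
contact_force: [-0.1, 0.1, -0.6]
width: 0.0267
gripper_force: 49.3
clock: 6.72
position: [0.5887, 0.0138, 0.2491]
ee_rot: [-0.002, 0.221, 0.975, -0.001]
contact_force: [0.8, -0.1, -1.3]
width: 0.0267
gripper_force: 49.4
clock: 7.55
position: [0.6032, -0.0123, 0.1212]
ee_rot: [-0.001, 0.221, 0.975, 0.0]
contact_force: [0.3, 0.1, -1.0]
width: 0.0267
gripper_force: 49.4
[ 0.60318383 -0.01229396  0.12122211] 0.026676398739961596 49.375762939453125
```

View pics/m5.png

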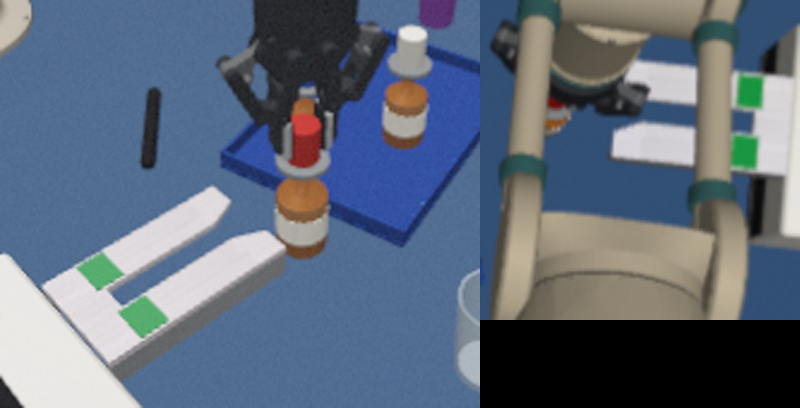

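View pics/w5.png

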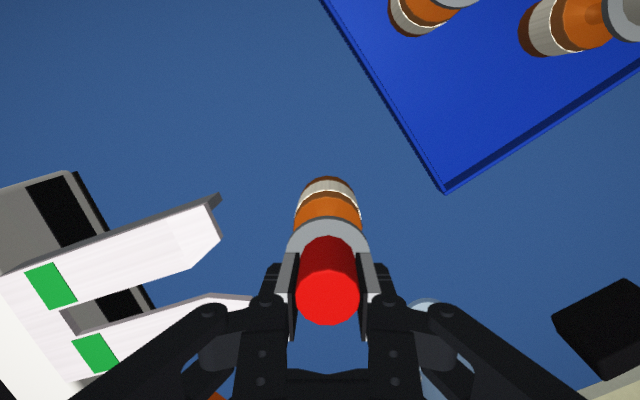

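Run:
```python
from h import *
s=manip.get_state();p=np.array(s["position"]);print(p)
G={}
for n,f in(("wrist","w5"),("scene","s5")):
    im=cv2.imread(f"pics/{f}.png")[:,:,::-1].copy()
    g=[b for b in blobs(im,(50,120,50),(80,255,255),40)[0]]
    for b in g:
        q=plane(n,b[0],.121,s);print(n,"green",b,q.round(4))
    print(n,"red",blobs(im,(174,150,90),(5,255,255),40)[0])
for bz in(.041,.044,.047,.05):
    print(bz,"scene captop",proj("scene",p*[1,1,0]+[0,0,bz+.133]),"capbot",proj("scene",p*[1,1,0]+[0,0,bz+.097]),"under",proj("scene",p*[1,1,0]+[0,0,bz]))
# slot edge corners seen in wrist: upper tip corner, outer edge
for uv in((208,204),(221,239),(191,269),(210,293),(62,307),(78,334)):print(uv,plane("wrist",uv,.121,s).round(4))
```

```text
[ 0.60490802 -0.01253503  0.12343104]
wrist green ([50.4, 285.9], [24, 262, 53, 48, 1336]) [ 0.559  -0.1913  0.121 ]
wrist green ([95.8, 352.9], [72, 334, 47, 39, 1058]) [ 0.6152 -0.1983  0.121 ]
wrist red [([327.0, 281.8], [295, 236, 65, 89, 4638])]
scene green ([241.2, 272.9], [233, 266, 18, 15, 130]) [ 0.5561 -0.1888  0.121 ]
scene green ([259.3, 291.7], [250, 284, 19, 16, 162]) [ 0.6119 -0.1949  0.121 ]
scene red [([491.6, 39.9], [474, 33, 37, 15, 399]), ([384.9, 134.1], [381, 128, 9, 14, 114]), ([515.0, 165.2], [493, 153, 44, 26, 589]), ([327.0, 217.6], [321, 207, 13, 23, 246])]
0.041 scene captop [326.8 214.7] capbot [326.6 228.9] under [326.  263.1]
0.044 scene captop [326.9 213.5] capbot [326.6 227.7] under [326.  262.1]
0.047 scene captop [326.9 212.3] capbot [326.6 226.6] under [326.  261.1]
0.05 scene captop [326.9 211.1] capbot [326.7 225.4] under [326.  260.1]
(208, 204) [ 0.5568 -0.0661  0.121 ]
(221, 239) [ 0.5787 -0.0708  0.121 ]
(191, 269) [ 0.588  -0.0982  0.121 ]
(210, 293) [ 0.6075 -0.0967  0.121 ]
(62, 307) [ 0.5751 -0.195   0.121 ]
(78, 334) [ 0.597  -0.1995  0.121 ]
```

Three views agree on home at about (0.586,-0.193) and yaw -96°. The bottle sits about 10 mm too high for entry, so I'll lower it 9 mm and enter along the slot.

```bash
python3 -m handwheel '[{"translation":[0,0,0.009],"angular":[0,0,0],"hand":1},{"translation":[0,0,0],"angular":[0,0,0],"hand":1},{"translation":[-0.005,-0.0142,0],"angular":[0,0,0],"hand":1},{"translation":[-0.005,-0.0142,0],"angular":[0,0,0],"hand":1},{"translation":[-0.005,-0.0142,0],"angular":[0,0,0],"hand":1},{"translation":[-0.005,-0.0142,0],"angular":[0,0,0],"hand":1},{"translation":[-0.005,-0.0142,0],"angular":[0,0,0],"hand":1},{"translation":[-0.005,-0.0142,0],"angular":[0,0,0],"hand":1},{"translation":[-0.005,-0.0142,0],"angular":[0,0,0],"hand":1},{"translation":[0,0,0],"angular":[0,0,0],"hand":1}]'
python3 -m handwheel '[{"translation":[0,0,0],"angular":[0,0,0],"hand":1},{"translation":[0,0,0],"angular":[0,0,0],"hand":1}]'
python3 - <<'E'
from h import *
H=np.array([.586,-.193]);y=np.radians(-96.2);d=np.array([np.cos(y),np.sin(y)]);n=np.array([-d[1],d[0]])
for i in range(3):
    w=manip.get_image("wrist");s=manip.get_state();e=np.array(s["position"])[:2]-H;print(s["position"],e@d,e@n,s["contact_force"],delta([*H,.11],s))
c=manip.get_image("scene")
cv2.imwrite("pics/m6.png",np.hstack([cv2.resize(w[120:400,120:440],(400,350)),cv2.resize(c[190:330,220:380],(400,350),interpolation=2)])[:,:,::-1])
E
```

```text
clock: 8.53
position: [0.5923, -0.1205, 0.1128]
ee_rot: [0.0, 0.222, 0.975, -0.001]
contact_force: [0.8, -0.7, -1.4]
width: 0.0263
gripper_force: 49.5
clock: 8.7
position: [0.5923, -0.117, 0.1126]
ee_rot: [-0.0, 0.221, 0.975, 0.0]
contact_force: [0.9, -0.4, -1.5]
width: 0.0264
gripper_force: 49.5
[ 0.59231578 -0.11665776  0.11264264] -0.07657781403836247 -0.0019660744568405692 [-0.39729113  0.42656209 -1.93223936] [-0.02721231 -0.07160894  0.0025807 ]
[ 0.59236022 -0.11652822  0.1126647 ] -0.07671139176458418 -0.001935879290136133 [ 1.01366986 -0.3213192  -0.68566997] [-0.027199   -0.0717556   0.00261428]
[ 0.59238963 -0.11645883  0.11265697] -0.07678355864795217 -0.0019141400878244243 [-0.40995225  0.6715683  -2.29474415] [-0.02718469 -0.0718372   0.00261674]
```

View pics/m6.png

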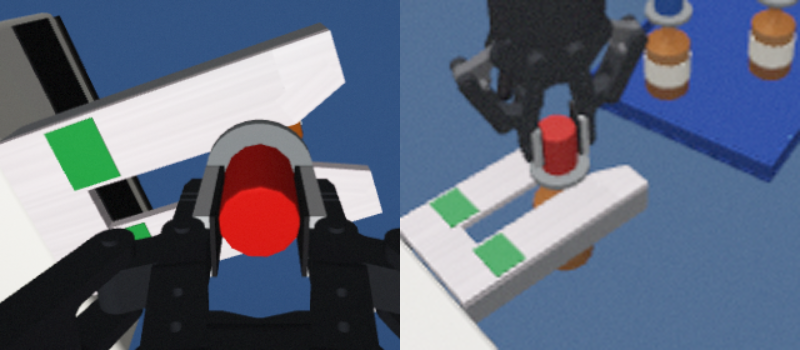

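The left panel (wrist) and right panel (scene) show the neck in the slot, collar above the plate, and no contact. I'll slide on.

```bash
python3 -m handwheel '[{"translation":[-0.0036,-0.0093,0.002],"angular":[0,0,0],"hand":1},{"translation":[-0.0036,-0.0093,0.002],"angular":[0,0,0],"hand":1},{"translation":[-0.0036,-0.0093,0.002],"angular":[0,0,0],"hand":1},{"translation":[-0.0036,-0.0093,0],"angular":[0,0,0],"hand":1},{"translation":[-0.0036,-0.0093,0],"angular":[0,0,0],"hand":1},{"translation":[-0.0036,-0.0093,0],"angular":[0,0,0],"hand":1},{"translation":[-0.0018,-0.0047,0],"angular":[0,0,0],"hand":1},{"translation":[-0.0018,-0.0047,0],"angular":[0,0,0],"hand":1},{"translation":[0,0,0],"angular":[0,0,0],"hand":1},{"translation":[0,0,0],"angular":[0,0,0],"hand":1}]'
python3 -m handwheel '[{"translation":[-0.0010,-0.0028,0],"angular":[0,0,0],"hand":1},{"translation":[-0.0007,-0.0019,0],"angular":[0,0,0],"hand":1},{"translation":[0,0,0],"angular":[0,0,0],"hand":1},{"translation":[0,0,0],"angular":[0,0,0],"hand":1}]'
```

```text
clock: 9.73
position: [0.5869, -0.1871, 0.1067]
ee_rot: [0.0, 0.221, 0.975, 0.0]
contact_force: [-0.5, 0.1, -1.5]
width: 0.0265
gripper_force: 49.5
clock: 10.07
position: [0.5865, -0.1911, 0.1067]
ee_rot: [-0.0, 0.221, 0.975, 0.001]
contact_force: [0.1, 0.9, -0.6]
width: 0.0263
gripper_force: 49.6
```

```bash
python3 -m handwheel '[{"translation":[-0.0007,-0.0019,0],"angular":[0,0,0],"hand":1},{"translation":[0,0,0],"angular":[0,0,0],"hand":1},{"translation":[0,0,0],"angular":[0,0,0],"hand":1}]'
python3 -m handwheel '[{"translation":[-0.0007,-0.0019,0],"angular":[0,0,0],"hand":1},{"translation":[0,0,0],"angular":[0,0,0],"hand":1},{"translation":[0,0,0],"angular":[0,0,0],"hand":1}]'
```

```text
clock: 10.32
position: [0.5866, -0.1914, 0.1067]
ee_rot: [-0.0, 0.221, 0.975, 0.002]
contact_force: [1.7, 5.5, 0.5]
width: 0.0266
gripper_force: 49.8
clock: 10.57
position: [0.5866, -0.1916, 0.1067]
ee_rot: [-0.0, 0.221, 0.975, 0.004]
contact_force: [1.6, 9.6, -0.1]
width: 0.0266
gripper_force: 49.9
```

The neck has touched the closed end (9.6 N against the motion). I'll relax that push, then lower until the collar rests.

```bash
python3 -m handwheel '[{"translation":[0.0014,0.0036,0],"angular":[0,0,0],"hand":1},{"translation":[0,0,0.002],"angular":[0,0,0],"hand":1},{"translation":[0,0,0],"angular":[0,0,0],"hand":1},{"translation":[0,0,0],"angular":[0,0,0],"hand":1}]'
python3 -m handwheel '[{"translation":[0,0,0.0015],"angular":[0,0,0],"hand":1},{"translation":[0,0,0],"angular":[0,0,0],"hand":1},{"translation":[0,0,0],"angular":[0,0,0],"hand":1}]'
```

```text
clock: 10.9
position: [0.5867, -0.1913, 0.1046]
ee_rot: [0.0, 0.221, 0.975, 0.001]
contact_force: [1.7, 4.3, -0.6]
width: 0.026
gripper_force: 49.8
clock: 11.15
position: [0.5866, -0.1913, 0.1031]
ee_rot: [0.0, 0.221, 0.975, 0.001]
contact_force: [2.4, 5.0, 0.2]
width: 0.0268
gripper_force: 49.9
```

```bash
python3 -m handwheel '[{"translation":[0.0004,0.001,0.001],"angular":[0,0,0],"hand":1},{"translation":[0,0,0],"angular":[0,0,0],"hand":1},{"translation":[0,0,0],"angular":[0,0,0],"hand":1}]'
python3 -m handwheel '[{"translation":[0.0004,0.001,0.0015],"angular":[0,0,0],"hand":1},{"translation":[0,0,0],"angular":[0,0,0],"hand":1},{"translation":[0,0,0],"angular":[0,0,0],"hand":1}]'
```

```text
clock: 11.4
position: [0.5866, -0.1912, 0.1024]
ee_rot: [0.0, 0.221, 0.975, -0.0]
contact_force: [1.2, 3.2, 1.3]
width: 0.0261
gripper_force: 50.1
clock: 11.65
position: [0.5867, -0.1912, 0.1023]
ee_rot: [0.001, 0.221, 0.975, -0.001]
contact_force: [-1.3, 2.0, 7.8]
width: 0.0263
gripper_force: 50.6
```

The collar rests on the rail. I'll relieve the pressure, release and retreat upward.

```bash
python3 -m handwheel '[{"translation":[0.0002,0.0006,-0.0015],"angular":[0,0,0],"hand":1},{"translation":[0,0,0],"angular":[0,0,0],"hand":1},{"translation":[0,0,0],"angular":[0,0,0],"hand":0.6},{"translation":[0,0,0],"angular":[0,0,0],"hand":0.5},{"translation":[0,0,0],"angular":[0,0,0],"hand":0.4},{"translation":[0,0,0],"angular":[0,0,0],"hand":0.2},{"translation":[0,0,0],"angular":[0,0,0],"hand":0},{"translation":[0,0,0],"angular":[0,0,0],"hand":0},{"translation":[0,0,0],"angular":[0,0,0],"hand":0},{"translation":[0,0,0],"angular":[0,0,0],"hand":0}]' 20
python3 -m handwheel '[{"translation":[0,0,0],"angular":[0,0,0],"hand":0},{"translation":[0,0,-0.01],"angular":[0,0,0],"hand":0},{"translation":[0,0,-0.015],"angular":[0,0,0],"hand":0},{"translation":[0,0,-0.02],"angular":[0,0,0],"hand":0},{"translation":[0,0,-0.02],"angular":[0,0,0],"hand":0},{"translation":[0,0,-0.02],"angular":[0,0,0],"hand":0},{"translation":[0,0,-0.02],"angular":[0,0,0],"hand":0},{"translation":[0,0,-0.01],"angular":[0,0,0],"hand":0},{"translation":[0,0,0],"angular":[0,0,0],"hand":0},{"translation":[0,0,0],"angular":[0,0,0],"hand":0}]'
python3 - <<'E'
from h import *
s=manip.get_state();w=manip.get_image("wrist");c=manip.get_image("scene")
cv2.imwrite("pics/m7.png",np.hstack([cv2.resize(w[100:400,150:490],(400,350)),cv2.resize(c[190:330,220:380],(400,350),interpolation=2)])[:,:,::-1])
for n,im in(("wrist",w),("scene",c)):
    print(n,"red",blobs(im,(174,150,90),(5,255,255),40)[0])
    for z,h in((.162,"captop"),(.126,"capbot")):print(h,proj(n,[.5866,-.1912,z],s))
print("green",[ (b[0],plane("wrist",b[0],.121,s).round(4)) for b in blobs(w,(50,120,50),(80,255,255),40)[0]])
E
```

```text
clock: 12.48
position: [0.5866, -0.1893, 0.1022]
ee_rot: [0.0, 0.221, 0.975, 0.0]
contact_force: [-0.7, -0.3, -0.2]
width: 0.0855
gripper_force: 0.0
clock: 13.32
position: [0.5867, -0.1893, 0.2175]
ee_rot: [0.0, 0.221, 0.975, -0.0]
contact_force: [0.3, 0.4, -0.4]
width: 0.0852
gripper_force: 0.0
wrist red [([325.2, 203.6], [308, 181, 36, 45, 1247])]
captop [326.3 208.7]
capbot [326.4 194.9]
scene red [([491.6, 39.8], [474, 32, 37, 16, 398]), ([384.9, 134.1], [381, 128, 9, 14, 113]), ([313.4, 145.3], [309, 139, 10, 14, 117]), ([515.0, 165.2], [493, 153, 44, 26, 589]), ([249.0, 273.3], [241, 262, 17, 24, 330])]
captop [248.7 266.6]
capbot [251.  280.8]
green [([312.5, 158.3], array([ 0.5544, -0.1886,  0.121 ])), ([338.9, 227.9], array([ 0.6203, -0.1951,  0.121 ]))]
```

```bash
python3 -m handwheel '[{"translation":[0,0,-0.02],"angular":[0,0,0],"hand":0},{"translation":[0,0,-0.02],"angular":[0,0,0],"hand":0},{"translation":[0,0,0],"angular":[0,0,0],"hand":0},{"translation":[0,0,0],"angular":[0,0,0],"hand":0},{"translation":[0,0,0],"angular":[0,0,0],"hand":0},{"translation":[0,0,0],"angular":[0,0,0],"hand":0}]'
python3 - <<'E'
from h import *
s=manip.get_state();w=manip.get_image("wrist");c=manip.get_image("scene");c0=cv2.imread("pics/scene0.png")[:,:,::-1].copy()
m=blobs(c,(174,150,90),(5,255,255),40)[1]
for r in range(262,287,3):
    x=np.where(m[r,230:270])[0]+230;print(r,x.min() if len(x) else 0,x.max() if len(x) else 0)
print([b for b in blobs(w,(174,150,90),(5,255,255),40)[0]],proj("wrist",[.5866,-.1912,.144],s))
for n,lo,hi in(("amber",(8,120,80),(18,255,255)),("blue",(104,190,120),(112,255,255))):
    f=lambda im:[b for b in blobs(im,lo,hi,30)[0] if 280<b[0][0]<420 and 140<b[0][1]<260]
    print(n,f(c0),f(c))
d=np.abs(c.astype(int)-c0)[165:245,310:390].max(2);print("tray diff px",(d>50).sum())
E
```

```text
clock: 13.92
position: [0.5858, -0.1889, 0.2553]
ee_rot: [-0.002, 0.221, 0.975, 0.0]
contact_force: [0.3, 0.0, 0.1]
width: 0.0854
gripper_force: 0.0
262 245 252
265 242 255
268 241 255
271 241 256
274 242 256
277 243 257
280 243 257
283 244 255
286 0 0
[([325.7, 192.0], [310, 173, 32, 38, 937])] [326.5 190.2]
amber [([357.9, 174.6], [351, 168, 15, 13, 149]), ([356.3, 191.6], [351, 189, 12, 5, 36]), ([368.8, 200.7], [361, 194, 17, 14, 190]), ([326.5, 208.3], [319, 201, 16, 15, 199]), ([366.7, 218.6], [360, 215, 15, 7, 47]), ([326.1, 226.5], [319, 224, 16, 6, 47])] [([368.8, 200.7], [361, 194, 17, 14, 190]), ([326.5, 208.3], [319, 201, 16, 15, 199]), ([366.7, 218.6], [360, 215, 15, 7, 47]), ([326.1, 226.4], [319, 224, 16, 6, 46])]
blue [] []
tray diff px 356
```

The bystanders haven't moved by even a pixel. The cap is upright and still at home, and the gripper is clear.

```bash
python3 -c "
from rig import manip;print(manip.sign_off())"
```

```text
the job is handed in; nothing more can be done
None
```

The red-capped bottle hangs released at the rail's closed end, upright and still in the last images, with the white and blue bottles unmoved; I handed the job in at about 14 s and got no verdict back.

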